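Load the leak-test slide

TASK

Load the filling nozzle into the leak-test slide: with the fingertips, press the nozzle carrier down into its track by the grooved pad at its tail, and keep pressing firmly while you push it forward under the two leaf springs until it is fully home against the end block and the sprung plate snaps up behind it. Then take the fingers away. Do not lift the carrier, leave the nozzle lying in it, and leave the other things on the table alone.

Things in the scene. Friction and masses are not known exactly. Their poses are not given: they have to be found in the camera images.
- fixture: Leak-test slide, fixed on the table: aluminium base 290 x 108 x 12 mm, origin at the centre of its underside, +x = the way the carrier is pushed. Track floor 12 mm above the table; two black side rails, 68 mm apart, tops at 30 mm (screws 33). At its far end, x = +100 mm, a white end block with the test port, 44 mm tall, and a round gauge on it, top at 99 mm.
- keeper_gate (a point): Fixed point mid-track where the steel keepers begin (fixture x = +24 mm), at the height of their undersides, 33 mm above the table. They overhang the track from both sides up to x = +44 mm (tops 46 mm, middle 28 mm open for the nozzle). From each a leaf spring trails forward and down to x = +93 mm and drags on the carrier's deck with about 4 N.
- carrier: Nozzle carrier, loose metal slide 130 x 64 mm, 0.3 to 0.55 kg, low friction (about 0.25). Origin: centre of underside; +x to its nose. Tail, x -65 to -20 mm: steel pad, top 10 mm up. Then an 8 mm step up (upright face at x = -20 mm, to push against) to the deck, top 18 mm. Starts 19 mm above the table with the nose 7 to 17 mm short of the keepers, 4 mm too high to pass under them.
- press_pad (a point): Centre of the top of the carrier's grooved steel pressing pad (42 x 60 mm), 42 mm behind the carrier's origin, 22 mm behind the step face. 29 mm above the table at the start; 22 mm when the carrier is pressed right down to the track floor (it clears the keepers from 25 mm down).
- pad_home (a point): Fixed point: where press_pad lies when the carrier is home and down (22 mm above the table), nose against the end block, carrier's origin at fixture x = +35 mm; about 90 mm ahead of the start.
- lift_plate (a joint): Sprung plate in the track floor, fixture x -116 to -34 mm, under the carrier at the start. 0 = up (7 mm above the floor), 0.007 m = pressed flush. Spring 12 N up, 15 N down; pressing the carrier down takes 6 to 12 N at the pad. Stays down while the carrier is over it; snaps up behind the tail when the carrier is within 4 mm of home.
- nozzle: Metal filling nozzle with a hexagonal middle, 70 x 19 x 16 mm, lying loose in the carrier's channel, its middle standing 7 mm above the deck; origin at the centre of its underside.
- weight: Bystander: calibration weight with a knob, 32 mm wide, 34 mm tall, origin at the centre of its underside.
- tape_roll: Bystander: roll of packing tape lying flat, 72 mm across, 18 mm tall, origin at the centre of its underside.
- syringe_10: Bystander: 10 ml syringe lying on the table, 123 mm long, origin at the centre of its underside.
- star_knob: Bystander: black star knob, 32 mm wide, 20 mm tall, origin at the centre of its underside.
- tee: Bystander: small tee fitting, 34 x 29 x 16 mm, origin at the centre of its underside.
Mind the look-alikes: they are no part of the job. What is meant by the nozzle is not black, and is the smaller of those in its own colour.

How it is judged:
By the outcome, as a careful person would: the job done as asked, in the order asked, and still so for the second after the job is handed in, with the robot touching nothing.
It also fails if it takes over 35 s, if anything falls off the work surface, if the arm or the gripper's body presses on something with over 40 N, if the wrist force passes 120 N, or if a joint passes its speed limit or range.

ROBOT

A 6-joint arm with a two-finger parallel gripper is mounted at the origin on a cart in front of the work surface, level with it; the furniture and walls round the work are solid. World frame = base frame: x ahead of the robot, y to its left, z up, the work surface at z = 0. Lengths are in m, angles in rad, forces in N, time in s.
With the tool pointing down it reaches from about 0.35 to 0.775 m from the base axis. Payload 5.5 kg.
Tool frame: the origin (TCP) lies where the fingers leave the gripper's body, on its centre line; the fingertips stand 73 mm ahead of it and the grasp point (between the pads) lies 54 mm ahead of it; z points along the fingers, y is the direction in which the jaws open and shut (so a half turn about z gives the same grasp; the last joint's range is limited). The gripper opens to 85 mm and grips with 20 to 120 N. Pads are 22 mm wide; open, the fingers measure 114 mm over their backs; the gripper's body (76 mm by 85 mm) begins 54 mm behind the grasp point. The pads swing forward as they close: fully open they stand 13 mm farther back than shut.
Start: joints at [1.044, 0.313, 0.046, 1.304, 0, 1.431], TCP at [0.217, 0.533, 0.304] pointing down, gripper open.
Joint ranges: [-2.76, 2.76], [-0.86, 1.69], [-1.03, 1.26], [-2.2, 2.34], [-1.47, 1.5], [-3.14, 3.14]. Speed limits (rad/s): [2.57, 2.57, 3.14, 3.14, 3.14, 3.14].

INTERFACE

Orientations are given as a unit quaternion [w, x, y, z].
In Python, from workcell import env, read_camera, job, cut_out gives the robot as it stands.
- The arm moves only by the tool servo_tool, never from a script. Its argument "deltas" is a list of rows, each an object of numbers: "dx", "dy", "dz": the shift along the world's x, y, z in mm; "rx", "ry", "rz": the turn, a rotation vector about the world's x, y, z in rad; "fingers": the closure, from -1 (fully open) to 1 (shut). A call has 1 to 8 rows; each row shifts and turns the commanded pose from where the row before left it; what a row does not reach is not made up. A row lasts 1/10 s, in which the tool goes at most 50 mm and 8.59 degrees, less where a joint would pass 70% of its speed; a pose out of reach is approached as far as the arm can. A call is refused whole if a number of a shift passes 50 or a number of a turn 0.15, either way. A call with a gripper value outside its range is refused whole. The fingers move at their own pace and stop on an object; "newtons" is the grip in N (left out, the last holds). Time passes only in rows, so rows that do not move let the fingers close. It gives the time, the measured TCP pose, the force and the opening at its end, in the units of the state.
- env.get_state(): the state, without advancing time (a new reading comes with each control period).
- read_camera(name): name is "scene" or "top" or "wrist"; returns a dict with "img" (400x640x3 uint8, red, green, blue), "intrinsics" (3x3 intrinsics, pixels), "extrinsics" (4x4, takes a point from camera to world coordinates); the wrist camera has in their place "hand_eye" (4x4, takes a point from camera to tool coordinates, whose origin is the TCP and whose axes are the flange's). Camera axes: x right, y down, z forward; pixel columns grow to the right and rows downward; lengths in m; the calibration is good to about 2 mm. A picture is of the moment at which its call begins: read the wrist's pose just before it. There is no depth.
- job.hand_in(): hands the job in, once; it reports no verdict.
Trained networks look in the newest picture that a camera, given by its name, has taken for a name from the list of things; names that differ only in an ending like _2 or _b are one class to them, and where a whole thing is asked for, a point or a joint stands for the part that bears it (a point fixed in the world has none). Each returns a list of dicts, best first, with "confidence" (0 to 1); they miss things now and then, are a little off and sometimes report something else, mostly with a low value. They report only what shows in the picture. A call takes as long as a camera call. They do not tell look-alikes from the thing itself.
- cut_out(target, camera): "region" (400x640 bool, what is visible of it) and "extent" ([left, top, right, bottom] in pixels, round what is visible of it).
The state is a dict: "clock": time; "joint_pos": joint angles; "qvel": joint speeds; "tau": joint torques, N m; "tcp_pos": TCP position; "orientation": TCP orientation; "wrist_force": force on the tool from outside, world axes, zero at the start; "ft_torque": the same for the moment, N m; "finger_gap": finger opening in m.
Only numpy, scipy, OpenCV 4.12 (cv2) and the standard library are available. Lean on these libraries where they do the work, as an engineer would, in place of code of your own. Each camera call takes 0.05 s, during which the arm holds its last target. There are 200 camera calls.

## Working session

There is one attempt and no reset: what is moved stays moved. The work goes in short steps, Python scripts to look and compute and a tool call to move; the robot and the scene stay as the last step left them, time stands still between calls to the robot, and variables do not carry over. Pictures are saved under pics/ and viewed, about 8 in all and at most 12, crops included, and the job is handed in when it is done.

Besides the shell and the picture viewer there is one more tool, called after "Request:" as name(argument=value, ...) on one line, values as JSON. servo_tool: Moves the arm, as the interface text tells. Its arguments: {"type":"object","properties":{"deltas":{"type":"array"},"newtons":{"type":"number"}},"required":["deltas"]}

```bash
mkdir -p pics; ls; python3 - <<'E'
from workcell import env, read_camera, job, cut_out
import cv2, numpy as np
s=env.get_state(); print(s['clock'],s['tcp_pos'],s['orientation'],s['wrist_force'],s['finger_gap'])
ims=[]
for c in ['scene','top']:
    d=read_camera(c); ims.append(d['img']); print(c,d['intrinsics'].tolist(),np.round(d['extrinsics'],4).tolist())
    for t in ['carrier','nozzle','fixture']:
        for r in cut_out(t,c)[:4]: print(t,r['confidence'],r['extent'])
for n,i in zip('st',ims): cv2.imwrite(f'pics/{n}1.png',i[:,:,::-1])
E
```

```text
pics
0.0 [0.21672009 0.53218126 0.30302402] [-3.03324752e-04  1.92225001e-01  9.81350467e-01 -8.47307679e-04] [-0.10038974  0.48808208  1.21738607] 0.0859290066462138
scene [[439.5107764158624, 0.0, 324.7856069705632], [0.0, 439.5107764158624, 203.2125773912112], [0.0, 0.0, 1.0]] [[0.7474, -0.4845, 0.4547, 0.1329], [-0.6644, -0.5455, 0.5108, -0.388], [0.0006, -0.6839, -0.7296, 0.6677], [0.0, 0.0, 0.0, 1.0]]
carrier 0.68 [305.9, 179.2, 377.1, 236.3]
nozzle 0.74 [342.4, 189.4, 368.5, 209.9]
nozzle 0.7 [233.1, 243.5, 277.6, 276.7]
nozzle 0.48 [328.6, 273.3, 343.5, 308.7]
top [[389.2560867626079, 0.0, 326.65202511316215], [0.0, 389.2560867626079, 192.8822444151376], [0.0, 0.0, 1.0]] [[-0.0282, -0.9877, 0.1539, 0.384], [-0.9996, 0.0286, 0.0007, 0.0773], [-0.0051, -0.1538, -0.9881, 0.9176], [0.0, 0.0, 0.0, 1.0]]
carrier 0.98 [334.7, 153.6, 363.9, 209.8]
nozzle 0.74 [320.6, 258.2, 364.7, 273.9]
nozzle 0.57 [343.8, 151.1, 350.4, 176.8]
nozzle 0.46 [387.0, 226.8, 417.0, 245.3]
fixture 0.69 [309.9, 92.8, 372.5, 223.1]
```

View pics/s1.png

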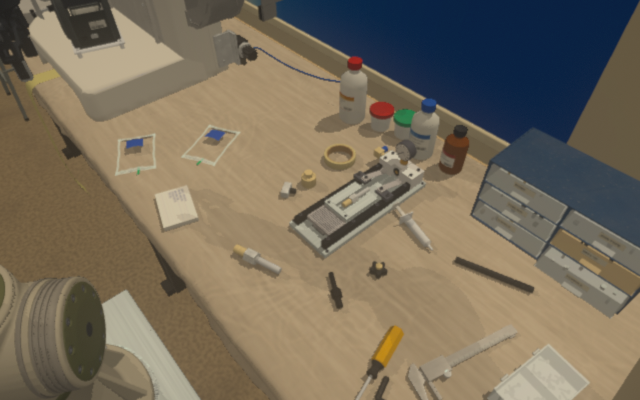

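View pics/t1.png

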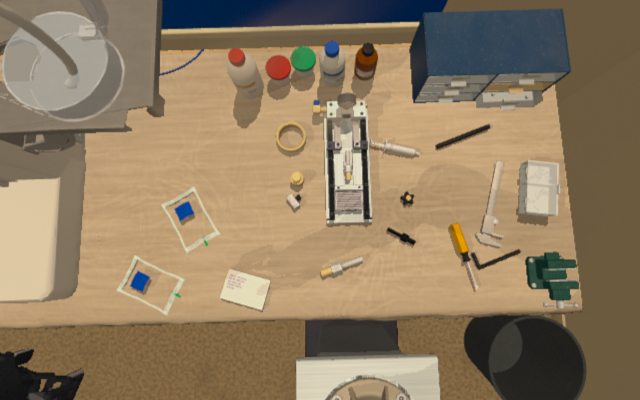

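The top view shows the fixture at about (348,160), with its end block and gauge at the top. The tail pad is at (349,203). There are three nozzle candidates: (348,165) in the carrier, a larger silver and gold one at (342,267), and a black one at (401,237). The one in the carrier fits: it isn't black, and it's the smaller of its colour. I'll confirm it in an enlarged crop and measure the fixture there.

```bash
cat > h.py <<'E'
import numpy as np, cv2
from workcell import env, read_camera, job, cut_out
def pix2w(d,u,v,z,E=None):
    K=d['intrinsics'];E=d['extrinsics'] if E is None else E
    r=E[:3,:3]@np.linalg.solve(K,[u,v,1.]);return E[:3,3]+r*(z-E[2,3])/r[2]
def w2pix(d,p,E=None):
    E=d['extrinsics'] if E is None else E
    q=d['intrinsics']@(E[:3,:3].T@(np.asarray(p)-E[:3,3]));return q[:2]/q[2]
E
python3 - <<'E'
from h import *
d=read_camera('top')
for u,v,z in [(327,223,.012),(372,222,.012),(349,203,.029),(348,165,.045)]: print(u,v,pix2w(d,u,v,z).round(4))
c=d['img'][88:233,295:405]; c=cv2.resize(c,None,fx=4,fy=4,interpolation=cv2.INTER_CUBIC)
cv2.imwrite('pics/c1.png',c[:,:,::-1])
E
```

```text
327 223 [0.4542 0.0791 0.012 ]
372 222 [ 0.4535 -0.0256  0.012 ]
349 203 [0.4974 0.0272 0.029 ]
348 165 [0.5833 0.0271 0.045 ]
```

View pics/c1.png

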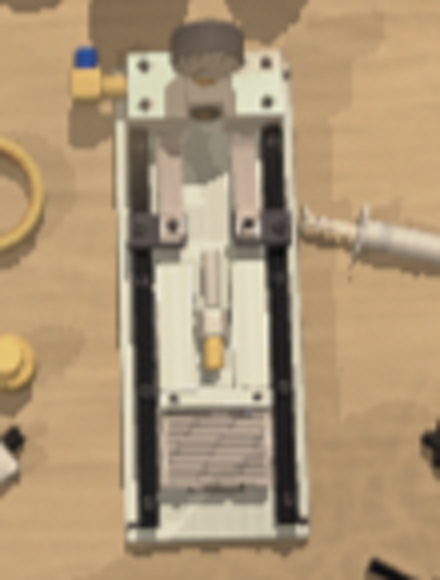

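The crop confirms it: the nozzle in the carrier is the small silver one with a gold tip, at crop (212,310). The pad spans crop (162–270, 410–488), the keepers are at v≈212–245, and the end block face is at v≈118. Next I'll fit the fixture pose.

```bash
python3 - <<'E'
from h import *
d=read_camera('top')
f=lambda n,u,v,z:print(n,(pix2w(d,295+(u+.5)/4-.5,88+(v+.5)/4-.5,z)*1000).round(1))
f('baseRL',128,538,12);f('baseRR',308,531,12)
f('railRLin',158,523,30);f('railRRin',277,522,30);f('railFLin',154,255,30);f('railFRin',265,255,30)
f('padRL',161,487,29);f('padRR',270,487,29);f('deckedgeL',162,408,37);f('deckedgeR',270,406,37)
f('keepRL',133,245,46);f('keepRR',290,241,46)
f('blockL',127,118,44);f('blockR',287,114,44)
f('blockFarL',127,54,44);f('blockFarR',285,52,44);f('noz tail',213,368,40);f('noz nose',210,250,40)
E
```

```text
baseRL [ -499.9    44.8 12000. ]
baseRR [ -513.1  1327.5 12000. ]
railRLin [-2200.2   561.1 30000. ]
railRRin [-2155.2  2786.5 30000. ]
railFLin [-7360.6   644.9 30000. ]
railFRin [-7297.6  2776.5 30000. ]
padRL [-2763.5   619.2 29000. ]
padRR [-2706.6  2593.8 29000. ]
deckedgeL [-5523.6   855.6 37000. ]
deckedgeR [-5497.6  3391.4 37000. ]
keepRL [-11946.7    340.6  46000. ]
keepRR [-11931.1   5024.4  46000. ]
blockL [-15181.6    264.   44000. ]
blockR [-15163.3   4885.3  44000. ]
blockFarL [-17122.6    318.5  44000. ]
blockFarR [-17044.7   4909.8  44000. ]
noz tail [-7011.4  2254.4 40000. ]
noz nose [-10113.8   2290.4  40000. ]
```

Units slip: the heights went in as mm where the helper expects m. I'll redo it.

```bash
python3 - <<'E'
from h import *
from scipy.optimize import least_squares
d=read_camera('top')
def f(n,u,v,z):
    p=pix2w(d,295+(u+.5)/4-.5,88+(v+.5)/4-.5,z/1000)*1000; print(n,p.round(1)); return p
M=[] # (point, fx, fy) known in fixture frame (None=unknown)
for n,u,v,z,x,y in [('baseRL',128,538,12,-145,54),('baseRR',308,531,12,-145,-54),('railRLin',158,523,30,None,34),('railRRin',277,522,30,None,-34),
 ('railFLin',154,255,30,None,34),('railFRin',265,255,30,None,-34),('keepRL',133,245,46,24,None),('keepRR',290,241,46,24,None),('blkL',127,118,44,100,None),('blkR',287,114,44,100,None)]:
    M.append((f(n,u,v,z),x,y))
for a in [('padRL',161,487,29),('padRR',270,487,29),('deckL',162,408,37),('deckR',270,406,37),('nozT',213,368,40),('nozN',210,250,40)]: f(*a)
def res(q):
    c,s=np.cos(q[2]),np.sin(q[2]);r=[]
    for p,x,y in M:
        e=p[:2]-q[:2];X=c*e[0]+s*e[1];Y=-s*e[0]+c*e[1]
        if x is not None:r.append(X-x)
        if y is not None:r.append(Y-y)
    return r
o=least_squares(res,[580,27,0],loss='soft_l1');print(o.x.round(3),np.round(res(o.x),1))
x,y,t=o.x;g=lambda a,b=0:(x+a*np.cos(t)-b*np.sin(t),y+a*np.sin(t)+b*np.cos(t))
print('pad_home',np.round(g(-7),1),'step home',np.round(g(15),1))
s=env.get_state();print(s['clock'])
E
```

```text
baseRL [456.3  79.9  12. ]
baseRR [457.3 -24.9  12. ]
railRLin [462.9  62.5  30. ]
railRRin [461.5  -5.4  30. ]
railFLin [620.4  59.9  30. ]
railFRin [618.5  -5.1  30. ]
keepRL [622.4  72.2  46. ]
keepRR [622.1 -18.4  46. ]
blkL [699.7  73.5  44. ]
blkR [699.3 -20.2  44. ]
padRL [483.6  60.1  29. ]
padRR [481.8  -2.4  29. ]
deckL [528.2  58.3  37. ]
deckR [527.6  -3.6  37. ]
nozT [550.1  28.4  40. ]
nozN [619.8  27.6  40. ]
[ 5.9958e+02  2.7716e+01 -5.0000e-03] [ 1.4 -2.4  3.   0.7  0.2  0.2 -1.7  1.3 -1.4 -1.2 -0.1 -0.1]
pad_home [592.6  27.7] step home [614.6  27.6]
0.55
```

Measured:
- **Fixture:** origin at (600, 28) mm, yaw about −0.005, residuals within 3 mm.
- **Carrier:** origin x≈547.7, step face at 527.7. The nose is 11 mm short of the keepers, inside the stated 7–17 mm.

I'll approach with the fingers shut and the jaw axis along y, which gives a tip of about 22 × 29 mm. The target is tip x≈514, y≈28.

Request:
servo_tool(deltas=[{"dx": 21,"dy": -36,"rz": 0.027,"fingers": 1},{"dx": 21,"dy": -36,"rz": 0.027,"fingers": 1},{"dx": 21,"dy": -36,"rz": 0.027,"fingers": 1},{"dx": 21,"dy": -36,"rz": 0.027,"fingers": 1},{"dx": 21,"dy": -36,"rz": 0.027,"fingers": 1},{"dx": 21,"dy": -36,"rz": 0.027,"fingers": 1},{"dx": 21,"dy": -36,"rz": 0.027,"fingers": 1},{"dx": 21,"dy": -36,"rz": 0.027,"fingers": 1}], newtons=40)

```text
invalid input at $.deltas[0]: expected keys dx, dy, dz, rx, ry, rz, fingers
```

Request:
servo_tool(deltas=[{"dx": 21,"dy": -36,"dz": -15,"rz": 0.027,"fingers": 1},{"dx": 21,"dy": -36,"dz": -15,"rz": 0.027,"fingers": 1},{"dx": 21,"dy": -36,"dz": -15,"rz": 0.027,"fingers": 1},{"dx": 21,"dy": -36,"dz": -15,"rz": 0.027,"fingers": 1},{"dx": 21,"dy": -36,"dz": -15,"rz": 0.027,"fingers": 1},{"dx": 21,"dy": -36,"dz": -15,"rz": 0.027,"fingers": 1},{},{}])

```text
invalid input at $.deltas[0]: expected keys dx, dy, dz, rx, ry, rz, fingers
```

Request:
servo_tool(deltas=[{"dx": 21,"dy": -36,"dz": 0,"rx": 0,"ry": 0,"rz": 0.027,"fingers": 1},{"dx": 21,"dy": -36,"dz": 0,"rx": 0,"ry": 0,"rz": 0.027,"fingers": 1},{"dx": 21,"dy": -36,"dz": 0,"rx": 0,"ry": 0,"rz": 0.027,"fingers": 1},{"dx": 21,"dy": -36,"dz": 0,"rx": 0,"ry": 0,"rz": 0.027,"fingers": 1},{"dx": 21,"dy": -36,"dz": 0,"rx": 0,"ry": 0,"rz": 0.027,"fingers": 1},{"dx": 21,"dy": -36,"dz": 0,"rx": 0,"ry": 0,"rz": 0.027,"fingers": 1},{"dx": 21,"dy": -36,"dz": 0,"rx": 0,"ry": 0,"rz": 0.027,"fingers": 1},{"dx": 21,"dy": -36,"dz": 0,"rx": 0,"ry": 0,"rz": 0.027,"fingers": 1}], newtons=40)

```text
clock: 1.35
tcp_pos: [0.3855, 0.2431, 0.3042]
orientation: [0.0, 0.085, 0.996, 0.0]
wrist_force: [1.4, -0.5, 0.1]
finger_gap: 0.0002
```

Request:
servo_tool(deltas=[{"dx": 21,"dy": -36,"dz": -10,"rx": 0,"ry": 0,"rz": 0.027,"fingers": 1},{"dx": 21,"dy": -36,"dz": -10,"rx": 0,"ry": 0,"rz": 0.027,"fingers": 1},{"dx": 21,"dy": -36,"dz": -10,"rx": 0,"ry": 0,"rz": 0.027,"fingers": 1},{"dx": 21,"dy": -36,"dz": -10,"rx": 0,"ry": 0,"rz": 0.027,"fingers": 1},{"dx": 21,"dy": -36,"dz": -10,"rx": 0,"ry": 0,"rz": 0.027,"fingers": 1},{"dx": 21,"dy": -36,"dz": -10,"rx": 0,"ry": 0,"rz": 0.027,"fingers": 1},{"dx": 0,"dy": 0,"dz": 0,"rx": 0,"ry": 0,"rz": 0,"fingers": 1},{"dx": 0,"dy": 0,"dz": 0,"rx": 0,"ry": 0,"rz": 0,"fingers": 1}])

```text
clock: 2.15
tcp_pos: [0.5109, 0.0277, 0.2435]
orientation: [-0.001, 0.006, 1.0, 0.0]
wrist_force: [-1.2, -0.0, -0.2]
finger_gap: -0.0006
```

Request:
servo_tool(deltas=[{"dx": 0,"dy": 0,"dz": -30,"rx": 0,"ry": 0,"rz": 0.005,"fingers": 1},{"dx": 0,"dy": 0,"dz": -30,"rx": 0,"ry": 0,"rz": 0,"fingers": 1},{"dx": 0,"dy": 0,"dz": -30,"rx": 0,"ry": 0,"rz": 0,"fingers": 1},{"dx": 0,"dy": 0,"dz": -18,"rx": 0,"ry": 0,"rz": 0,"fingers": 1},{"dx": 0,"dy": 0,"dz": 0,"rx": 0,"ry": 0,"rz": 0,"fingers": 1},{"dx": 0,"dy": 0,"dz": 0,"rx": 0,"ry": 0,"rz": 0,"fingers": 1}])

```text
clock: 2.75
tcp_pos: [0.5107, 0.0296, 0.1366]
orientation: [-0.0, 0.001, 1.0, 0.0]
wrist_force: [1.2, 0.3, 0.5]
finger_gap: -0.0001
```

```bash
python3 - <<'E'
from h import *
from scipy.spatial.transform import Rotation as R
s=env.get_state(); d=read_camera('wrist'); img=d['img'].copy()
q=s['orientation'];T=np.eye(4);T[:3,:3]=R.from_quat(np.r_[q[1:],q[0]]).as_matrix();T[:3,3]=s['tcp_pos'];E=T@d['hand_eye']
print(s['tcp_pos'],s['orientation'],E[:3,3])
# overlay of model: pad outline z29, step edge z37, tip footprint
def poly(P,c):
    P=np.array([w2pix(d,np.array(p)/1000,E) for p in P]).astype(int);cv2.polylines(img,[P],True,c,1);print(P.tolist())
poly([(484,58,29),(484,-2,29),(526,-2,29),(526,58,29)],(255,0,0))
poly([(528,60,37),(528,-4,37),(613,-4,37),(613,60,37)],(0,255,0))
x,y=s['tcp_pos'][:2]*1000
poly([(x+a,y+b,s['tcp_pos'][2]*1000-73) for a,b in [(11,14),(11,-14),(-11,-14),(-11,14)]],(0,0,255))
cv2.imwrite('pics/w1.png',img[:,:,::-1]);np.save('E.npy',E)
E
```

```text
[0.51065773 0.02955926 0.13662829] [-1.59082799e-05  1.15518952e-03  9.99999326e-01  1.17321584e-04] [0.42906454 0.02997899 0.20660963]
[[369, 195], [266, 195], [270, 259], [366, 259]]
[[371, 268], [265, 268], [272, 377], [365, 377]]
[[347, 284], [293, 284], [292, 246], [348, 245]]
```

View pics/w1.png

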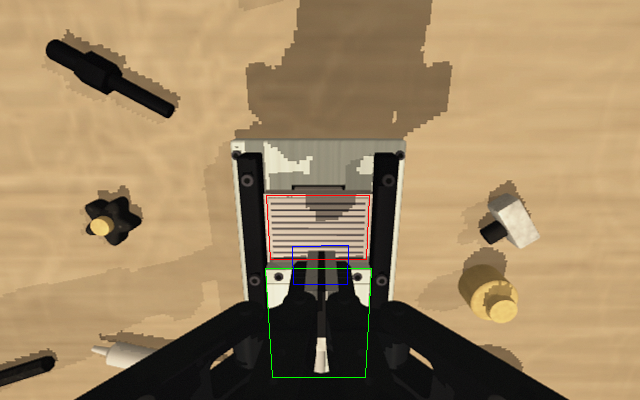

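The overlay agrees with the picture. The pad outline is at (266–370, 195–259), the step face at v≈262–268, and the tips sit over the pad's front part, centred and about 6 mm behind the step. Descending now.

Request:
servo_tool(deltas=[{"dx": 0,"dy": -1.5,"dz": -15,"rx": 0,"ry": 0,"rz": 0,"fingers": 1},{"dx": 0,"dy": 0,"dz": -12,"rx": 0,"ry": 0,"rz": 0,"fingers": 1},{"dx": 0,"dy": 0,"dz": -3,"rx": 0,"ry": 0,"rz": 0,"fingers": 1},{"dx": 0,"dy": 0,"dz": 0,"rx": 0,"ry": 0,"rz": 0,"fingers": 1},{"dx": 0,"dy": 0,"dz": -2,"rx": 0,"ry": 0,"rz": 0,"fingers": 1},{"dx": 0,"dy": 0,"dz": 0,"rx": 0,"ry": 0,"rz": 0,"fingers": 1},{"dx": 0,"dy": 0,"dz": -2,"rx": 0,"ry": 0,"rz": 0,"fingers": 1},{"dx": 0,"dy": 0,"dz": 0,"rx": 0,"ry": 0,"rz": 0,"fingers": 1}])

```text
clock: 3.6
tcp_pos: [0.511, 0.027, 0.1019]
orientation: [0.0, 0.002, 1.0, 0.0]
wrist_force: [0.3, -0.7, 0.5]
finger_gap: 0.0
```

Request:
servo_tool(deltas=[{"dx": 0,"dy": 0,"dz": -1.5,"rx": 0,"ry": 0,"rz": 0,"fingers": 1},{"dx": 0,"dy": 0,"dz": -1.5,"rx": 0,"ry": 0,"rz": 0,"fingers": 1},{"dx": 0,"dy": 0,"dz": -1.5,"rx": 0,"ry": 0,"rz": 0,"fingers": 1},{"dx": 0,"dy": 0,"dz": -1.5,"rx": 0,"ry": 0,"rz": 0,"fingers": 1},{"dx": 0,"dy": 0,"dz": 0,"rx": 0,"ry": 0,"rz": 0,"fingers": 1},{"dx": 0,"dy": 0,"dz": 0,"rx": 0,"ry": 0,"rz": 0,"fingers": 1}])

```text
clock: 4.2
tcp_pos: [0.511, 0.027, 0.0968]
orientation: [0.0, 0.002, 1.0, -0.0]
wrist_force: [-3.1, 0.1, 7.7]
finger_gap: 0.0002
```

Request:
servo_tool(deltas=[{"dx": 0,"dy": 0,"dz": -1.5,"rx": 0,"ry": 0,"rz": 0,"fingers": 1},{"dx": 0,"dy": 0,"dz": -1,"rx": 0,"ry": 0,"rz": 0,"fingers": 1},{"dx": 0,"dy": 0,"dz": 0,"rx": 0,"ry": 0,"rz": 0,"fingers": 1},{"dx": 0,"dy": 0,"dz": 0,"rx": 0,"ry": 0,"rz": 0,"fingers": 1}])

```text
clock: 4.6
tcp_pos: [0.511, 0.027, 0.0947]
orientation: [0.0, 0.002, 1.0, -0.0]
wrist_force: [-4.6, -0.5, 11.4]
finger_gap: -0.0004
```

Request:
servo_tool(deltas=[{"dx": 0,"dy": 0,"dz": -1,"rx": 0,"ry": 0,"rz": 0,"fingers": 1},{"dx": 0,"dy": 0,"dz": -1,"rx": 0,"ry": 0,"rz": 0,"fingers": 1},{"dx": 0,"dy": 0,"dz": 0,"rx": 0,"ry": 0,"rz": 0,"fingers": 1},{"dx": 0,"dy": 0,"dz": 0,"rx": 0,"ry": 0,"rz": 0,"fingers": 1}])

```text
clock: 5.0
tcp_pos: [0.511, 0.027, 0.0946]
orientation: [0.001, 0.002, 1.0, -0.0]
wrist_force: [-9.4, 0.4, 28.1]
finger_gap: -0.0
```

The carrier is on the floor: z stalled at 94.6 mm with 28 N down. Now I'll push forward.

Request:
servo_tool(deltas=[{"dx": 3,"dy": 0,"dz": 0,"rx": 0,"ry": 0,"rz": 0,"fingers": 1},{"dx": 3,"dy": 0,"dz": 0,"rx": 0,"ry": 0,"rz": 0,"fingers": 1},{"dx": 3,"dy": 0,"dz": 0,"rx": 0,"ry": 0,"rz": 0,"fingers": 1},{"dx": 0,"dy": 0,"dz": 0,"rx": 0,"ry": 0,"rz": 0,"fingers": 1}])

```text
clock: 5.4
tcp_pos: [0.5205, 0.027, 0.0945]
orientation: [0.001, 0.002, 1.0, -0.0]
wrist_force: [-7.9, 1.2, 25.8]
finger_gap: 0.0001
```

Request:
servo_tool(deltas=[{"dx": 4,"dy": 0,"dz": 0,"rx": 0,"ry": 0,"rz": 0,"fingers": 1},{"dx": 4,"dy": 0,"dz": 0,"rx": 0,"ry": 0,"rz": 0,"fingers": 1},{"dx": 4,"dy": 0,"dz": 0,"rx": 0,"ry": 0,"rz": 0,"fingers": 1},{"dx": 4,"dy": 0,"dz": 0,"rx": 0,"ry": 0,"rz": 0,"fingers": 1},{"dx": 4,"dy": 0,"dz": 0,"rx": 0,"ry": 0,"rz": 0,"fingers": 1},{"dx": 0,"dy": 0,"dz": 0,"rx": 0,"ry": 0,"rz": 0,"fingers": 1}])

```text
clock: 6.0
tcp_pos: [0.5408, 0.027, 0.0946]
orientation: [0.001, 0.002, 1.0, -0.0]
wrist_force: [-7.1, 0.9, 23.9]
finger_gap: -0.0001
```

Request:
servo_tool(deltas=[{"dx": 4,"dy": 0,"dz": -0.3,"rx": 0,"ry": 0,"rz": 0,"fingers": 1},{"dx": 4,"dy": 0,"dz": -0.3,"rx": 0,"ry": 0,"rz": 0,"fingers": 1},{"dx": 4,"dy": 0,"dz": 0,"rx": 0,"ry": 0,"rz": 0,"fingers": 1},{"dx": 4,"dy": 0,"dz": 0,"rx": 0,"ry": 0,"rz": 0,"fingers": 1},{"dx": 4,"dy": 0,"dz": 0,"rx": 0,"ry": 0,"rz": 0,"fingers": 1},{"dx": 4,"dy": 0,"dz": 0,"rx": 0,"ry": 0,"rz": 0,"fingers": 1},{"dx": 0,"dy": 0,"dz": 0,"rx": 0,"ry": 0,"rz": 0,"fingers": 1}])

```text
clock: 6.7
tcp_pos: [0.565, 0.0269, 0.0946]
orientation: [0.002, 0.002, 1.0, -0.0]
wrist_force: [-7.8, 0.2, 24.5]
finger_gap: 0.0003
```

Request:
servo_tool(deltas=[{"dx": 4,"dy": 0,"dz": -0.3,"rx": 0,"ry": 0,"rz": 0,"fingers": 1},{"dx": 4,"dy": 0,"dz": -0.2,"rx": 0,"ry": 0,"rz": 0,"fingers": 1},{"dx": 4,"dy": 0,"dz": 0,"rx": 0,"ry": 0,"rz": 0,"fingers": 1},{"dx": 4,"dy": 0,"dz": 0,"rx": 0,"ry": 0,"rz": 0,"fingers": 1},{"dx": 4,"dy": 0,"dz": 0,"rx": 0,"ry": 0,"rz": 0,"fingers": 1},{"dx": 4,"dy": 0,"dz": 0,"rx": 0,"ry": 0,"rz": 0,"fingers": 1},{"dx": 0,"dy": 0,"dz": 0,"rx": 0,"ry": 0,"rz": 0,"fingers": 1}])

```text
clock: 7.4
tcp_pos: [0.5876, 0.0271, 0.0945]
orientation: [0.001, 0.002, 1.0, -0.0]
wrist_force: [-10.1, 0.4, 28.8]
finger_gap: -0.0
```

Request:
servo_tool(deltas=[{"dx": 3,"dy": 0,"dz": 0,"rx": 0,"ry": 0,"rz": 0,"fingers": 1},{"dx": 2,"dy": 0,"dz": 0,"rx": 0,"ry": 0,"rz": 0,"fingers": 1},{"dx": 0,"dy": 0,"dz": 0,"rx": 0,"ry": 0,"rz": 0,"fingers": 1}])

```text
clock: 7.7
tcp_pos: [0.5902, 0.0271, 0.0945]
orientation: [-0.002, 0.002, 1.0, -0.0]
wrist_force: [-18.8, -0.4, 36.7]
finger_gap: 0.0004
```

x is lagging and the force is rising: at 590.2 mm Fx is −19 N, and I expected home at about 598 mm or more. I'll look before pushing harder.

```bash
python3 - <<'E'
from h import *
s=env.get_state();print(s['tcp_pos'],s['wrist_force'],s['ft_torque'])
w=read_camera('wrist')['img'];a=read_camera('scene')['img'];t=read_camera('top')['img']
a=cv2.resize(a[135:255,280:440],(533,400),interpolation=cv2.INTER_CUBIC)
w=cv2.resize(w[60:300,180:460],(467,400))
cv2.imwrite('pics/p2.png',np.hstack([a,w])[:, :, ::-1][:, ::1])
i=np.hstack([a,w]);cv2.imwrite('pics/p2.png',cv2.resize(i,(800,320))[:,:,::-1])
E
```

```text
[0.59021977 0.0271065  0.09453364] [-18.75182409  -0.38963778  36.66516644] [-0.0955831   3.858507    0.02309986]
```

View pics/p2.png

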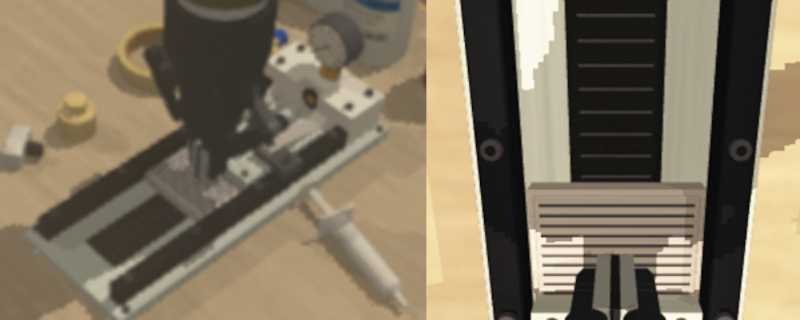

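The carrier is level in the track. Its tail edge is at about (615,183) in the composite, and the plate is still down. I'll measure how far from home the tail is.

```bash
python3 - <<'E'
from h import *
from scipy.spatial.transform import Rotation as R
s=env.get_state(); d=read_camera('wrist')
q=s['orientation'];T=np.eye(4);T[:3,:3]=R.from_quat(np.r_[q[1:],q[0]]).as_matrix();T[:3,3]=s['tcp_pos'];E=T@d['hand_eye']
col=cv2.cvtColor(d['img'],cv2.COLOR_RGB2GRAY)[185:290,275:345:1]
for v,r in zip(range(185,290),col): print(v,int(r[:15].mean()),end='; ')
for v in (196,197,204,205): print(v,pix2w(d,320,v,.012,E)[0].round(4),pix2w(d,320,v,.022,E)[0].round(4))
for x,z in [(.5696,.022),(.5696,.012),(.6146,.022),(.6146,.030),(s['tcp_pos'][0]+.011,.0215)]: print(x,z,w2pix(d,[x,.0275,z],E).round(1))
i=cv2.resize(d['img'][190:340,220:420],(800,600),interpolation=cv2.INTER_CUBIC);cv2.imwrite('pics/w3.png',i[:,:,::-1])
E
```

```text
185 166; 186 167; 187 167; 188 166; 189 166; 190 168; 191 169; 192 169; 193 169; 194 169; 195 171; 196 153; 197 124; 198 116; 199 117; 200 117; 201 114; 202 148; 203 158; 204 158; 205 159; 206 143; 207 150; 208 152; 209 148; 210 148; 211 153; 212 140; 213 81; 214 52; 215 116; 216 149; 217 152; 218 153; 219 156; 220 122; 221 69; 222 52; 223 139; 224 155; 225 151; 226 150; 227 155; 228 103; 229 59; 230 94; 231 147; 232 157; 233 158; 234 159; 235 141; 236 80; 237 52; 238 141; 239 156; 240 148; 241 227; 242 248; 243 193; 244 111; 245 169; 246 236; 247 238; 248 238; 249 243; 250 211; 251 127; 252 132; 253 235; 254 242; 255 237; 256 237; 257 189; 258 113; 259 89; 260 225; 261 237; 262 234; 263 235; 264 223; 265 137; 266 87; 267 220; 268 235; 269 233; 270 237; 271 228; 272 140; 273 87; 274 222; 275 238; 276 242; 277 187; 278 104; 279 55; 280 59; 281 120; 282 130; 283 128; 284 124; 285 120; 286 118; 287 118; 288 118; 289 116; 196 0.5559 0.5528
197 0.5564 0.5533
204 0.5601 0.5568
205 0.5606 0.5573
0.5696 0.022 [321.5 229.1]
0.5696 0.012 [321.5 221.4]
0.6146 0.022 [321.8 307.4]
0.6146 0.03 [321.8 317.3]
0.6011732104298263 0.0215 [321.7 284.9]
```

View pics/w3.png

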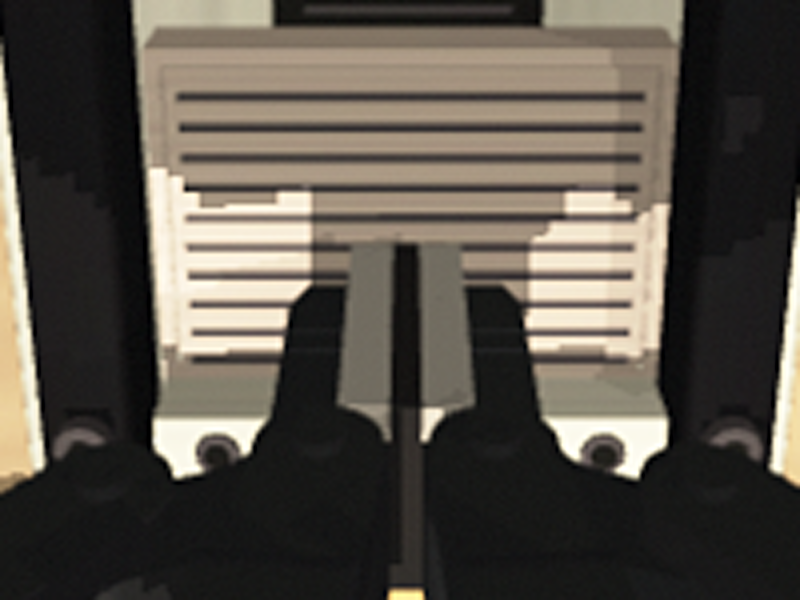

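The tail is at x≈556, so about 13.6 mm short of home. The tip (front at 601) has slid forward against the step (601), so it now pushes positively and the extra force is just that contact. Home is expected at TCP x≈604. I'll continue and ease the press slightly.

Request:
servo_tool(deltas=[{"dx": 2,"dy": 0,"dz": 0.5,"rx": 0,"ry": 0,"rz": 0,"fingers": 1},{"dx": 1,"dy": 0,"dz": 0.3,"rx": 0,"ry": 0,"rz": 0,"fingers": 1},{"dx": 0,"dy": 0,"dz": 0,"rx": 0,"ry": 0,"rz": 0,"fingers": 1}])

```text
clock: 8.2
tcp_pos: [0.5909, 0.0271, 0.0945]
orientation: [-0.004, 0.002, 1.0, -0.0]
wrist_force: [-23.7, -1.3, 38.0]
finger_gap: 0.0
```

Request:
servo_tool(deltas=[{"dx": 0,"dy": 0,"dz": 1,"rx": 0,"ry": 0,"rz": 0,"fingers": 1},{"dx": 2,"dy": 0,"dz": 0.5,"rx": 0,"ry": 0,"rz": 0,"fingers": 1},{"dx": 0,"dy": 0,"dz": 0,"rx": 0,"ry": 0,"rz": 0,"fingers": 1}])

```text
clock: 8.5
tcp_pos: [0.5914, 0.0272, 0.0945]
orientation: [-0.006, 0.002, 1.0, -0.0]
wrist_force: [-24.5, -1.1, 32.6]
finger_gap: 0.0002
```

```bash
python3 - <<'E'
from h import *
s=env.get_state();print(s['joint_pos'],s['tau'],s['ft_torque'])
t=read_camera('top')['img'];a=read_camera('scene')['img']
t=cv2.resize(t[88:233,285:415],(359,400),interpolation=cv2.INTER_CUBIC);a=cv2.resize(a[135:235,330:440],(440,400),interpolation=cv2.INTER_CUBIC)
cv2.imwrite('pics/p4.png',np.hstack([t,a])[:,:,::-1])
E
```

```text
[-0.08891417  0.49398648 -0.22275222  0.86627159 -0.00194489 -0.08507267] [-7.29789477e-03 -3.86733127e+01  2.98098457e+01 -1.03634307e+01
  9.61515717e-01 -1.27925545e-03] [-0.25566699  4.89599372  0.03666798]
```

View pics/p4.png

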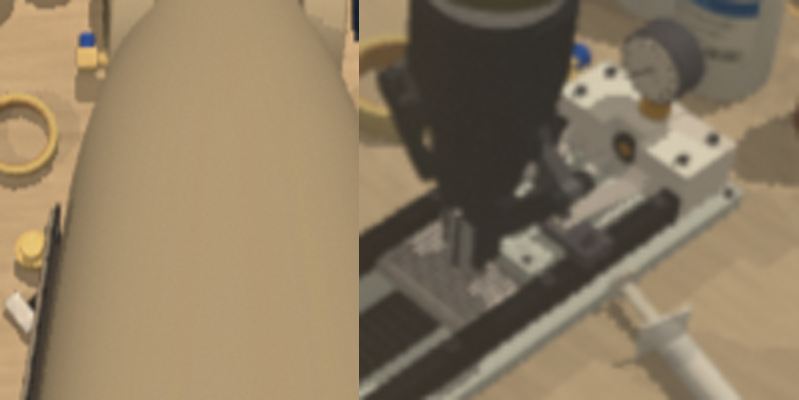

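```bash
python3 - <<'E'
from h import *
from scipy.spatial.transform import Rotation as R
d=read_camera('scene')
for n,p in [('knuckle end',(386.5,182.5)),('knuckle low',(378,187))]:
    for z in (.046,.06,.08,.1,.12): print(n,z,(pix2w(d,*p,z)*1000).round(0))
for p in [(624,14,46),(624,-18,46),(644,14,46),(644,-18,46),(700,28,44)]: print(p,(4*(w2pix(d,np.array(p)/1000)-[330,135])+[359,0]).round())
s=env.get_state(); d=read_camera('wrist')
q=s['orientation'];T=np.eye(4);T[:3,:3]=R.from_quat(np.r_[q[1:],q[0]]).as_matrix();T[:3,3]=s['tcp_pos'];E=T@d['hand_eye']
g=cv2.cvtColor(d['img'],cv2.COLOR_RGB2GRAY)[:,275:290].mean(1).astype(int)
print(list(zip(range(190,206),g[190:206])),s['tcp_pos'])
for v in (196,197,198): print(v,pix2w(d,282,v,.012,E)[0].round(4))
c=d['img'][40:400,120:520];cv2.imwrite('pics/w5.png',cv2.resize(c,(666,600))[:,:,::-1])
E
```

```text
knuckle end 0.046 [652.   7.  46.]
knuckle end 0.06 [640.  -2.  60.]
knuckle end 0.08 [624. -14.  80.]
knuckle end 0.1 [607. -27. 100.]
knuckle end 0.12 [590. -40. 120.]
knuckle low 0.046 [630.  10.  46.]
knuckle low 0.06 [619.   1.  60.]
knuckle low 0.08 [603. -12.  80.]
knuckle low 0.1 [587. -25. 100.]
knuckle low 0.12 [571. -38. 120.]
(624, 14, 46) [537. 209.]
(624, -18, 46) [584. 243.]
(644, 14, 46) [564. 190.]
(644, -18, 46) [611. 224.]
(700, 28, 44) [618. 130.]
[(190, np.int64(166)), (191, np.int64(166)), (192, np.int64(168)), (193, np.int64(169)), (194, np.int64(169)), (195, np.int64(171)), (196, np.int64(151)), (197, np.int64(122)), (198, np.int64(114)), (199, np.int64(116)), (200, np.int64(115)), (201, np.int64(121)), (202, np.int64(150)), (203, np.int64(158)), (204, np.int64(158)), (205, np.int64(145))] [0.59133351 0.02715475 0.09455466]
196 0.5563
197 0.5569
198 0.5574
```

View pics/w5.png

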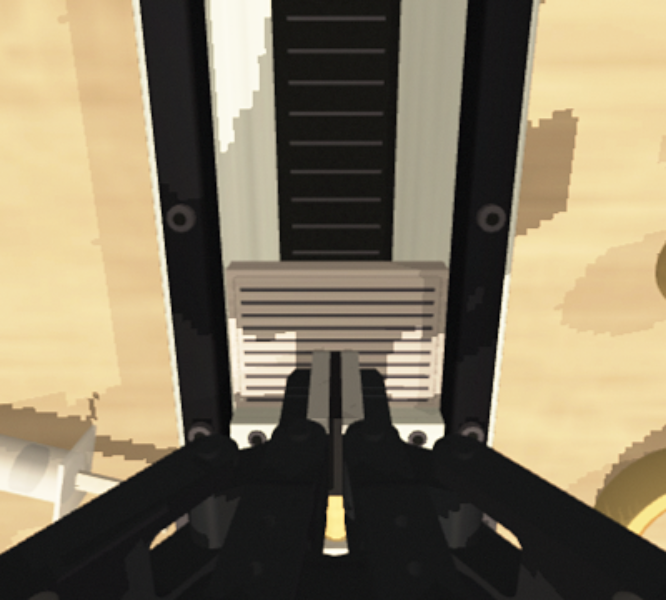

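```bash
python3 - <<'E'
from h import *
from scipy.spatial.transform import Rotation as R
s=env.get_state(); d=read_camera('wrist')
q=s['orientation'];T=np.eye(4);T[:3,:3]=R.from_quat(np.r_[q[1:],q[0]]).as_matrix();T[:3,3]=s['tcp_pos'];E=T@d['hand_eye']
i=d['img'][325:385,321];print([tuple(map(int,p)) for p in i[::3]])
for z in (.026,.030,.034): print(z,[round(pix2w(d,321,v,z,E)[0]*1000,1) for v in (336,338,340)])
d0=read_camera('top')
for z in (.033,.037,.041): print('start tail',z,(pix2w(d0,295+213.5/4-.5,88+369/4-.5,z)*1000).round(1))
E
```

```text
[(52, 49, 45), (51, 48, 44), (51, 46, 43), (51, 48, 44), (160, 130, 85), (253, 241, 162), (253, 240, 161), (253, 240, 160), (253, 243, 166), (252, 237, 155), (252, 239, 159), (253, 239, 160), (253, 239, 158), (187, 154, 97), (152, 138, 118), (255, 255, 245), (132, 121, 101), (19, 19, 19), (19, 19, 18), (23, 23, 22)]
0.026 [np.float64(630.0), np.float64(631.3), np.float64(632.6)]
0.03 [np.float64(626.6), np.float64(627.8), np.float64(629.1)]
0.034 [np.float64(623.1), np.float64(624.4), np.float64(625.6)]
start tail 0.033 [551.1  28.   33. ]
start tail 0.037 [550.4  28.2  37. ]
start tail 0.041 [549.6  28.4  41. ]
```

The nozzle hasn't shifted in the carrier, and the track shows no lateral jam. Most likely the tip slid on the pad when spring drag began, and friction under about 35 N plus the springs now holds the carrier. I'll ease the press towards 25 N and push against the step a bit harder.

Request:
servo_tool(deltas=[{"dx": 0,"dy": 0,"dz": 0.7,"rx": 0,"ry": 0,"rz": 0,"fingers": 1},{"dx": 1,"dy": 0,"dz": 0.3,"rx": 0,"ry": 0,"rz": 0,"fingers": 1},{"dx": 1,"dy": 0,"dz": 0,"rx": 0,"ry": 0,"rz": 0,"fingers": 1},{"dx": 0,"dy": 0,"dz": 0,"rx": 0,"ry": 0,"rz": 0,"fingers": 1}])

```text
clock: 9.2
tcp_pos: [0.5972, 0.0272, 0.0949]
orientation: [-0.002, 0.002, 1.0, -0.0]
wrist_force: [-10.8, -0.5, 16.5]
finger_gap: 0.0
```

It broke free and advanced 6 mm to 597.2. I'll restore some press and push to about 604.

Request:
servo_tool(deltas=[{"dx": 2,"dy": 0,"dz": -0.3,"rx": 0,"ry": 0,"rz": 0,"fingers": 1},{"dx": 2,"dy": 0,"dz": 0,"rx": 0,"ry": 0,"rz": 0,"fingers": 1},{"dx": 1,"dy": 0,"dz": 0,"rx": 0,"ry": 0,"rz": 0,"fingers": 1},{"dx": 0,"dy": 0,"dz": 0,"rx": 0,"ry": 0,"rz": 0,"fingers": 1}])

```text
clock: 9.6
tcp_pos: [0.6024, 0.0272, 0.0946]
orientation: [-0.002, 0.002, 1.0, -0.0]
wrist_force: [-10.8, 0.1, 16.9]
finger_gap: 0.0003
```

Request:
servo_tool(deltas=[{"dx": 2,"dy": 0,"dz": -0.3,"rx": 0,"ry": 0,"rz": 0,"fingers": 1},{"dx": 2,"dy": 0,"dz": 0,"rx": 0,"ry": 0,"rz": 0,"fingers": 1},{"dx": 2,"dy": 0,"dz": 0,"rx": 0,"ry": 0,"rz": 0,"fingers": 1},{"dx": 0,"dy": 0,"dz": 0,"rx": 0,"ry": 0,"rz": 0,"fingers": 1}])

```text
clock: 10.0
tcp_pos: [0.6042, 0.0273, 0.0946]
orientation: [-0.007, 0.002, 1.0, -0.0]
wrist_force: [-24.3, -0.9, 30.1]
finger_gap: -0.0
```

It stopped at 604.2, where home was predicted. I'll check the plate and tail.

```bash
python3 - <<'E'
from h import *
from scipy.spatial.transform import Rotation as R
s=env.get_state(); d=read_camera('wrist')
q=s['orientation'];T=np.eye(4);T[:3,:3]=R.from_quat(np.r_[q[1:],q[0]]).as_matrix();T[:3,3]=s['tcp_pos'];E=T@d['hand_eye']
for x,z in [(.5656,.012),(.5656,.019),(.5696,.022)]: print(x,z,w2pix(d,[x,.0275,z],E).round(1))
c=d['img'][120:310,200:440];cv2.imwrite('pics/w6.png',cv2.resize(c,(758,600),interpolation=cv2.INTER_CUBIC)[:,:,::-1])
E
```

```text
0.5656 0.012 [321.  189.1]
0.5656 0.019 [321. 193.]
0.5696 0.022 [321.  202.8]
```

View pics/w6.png

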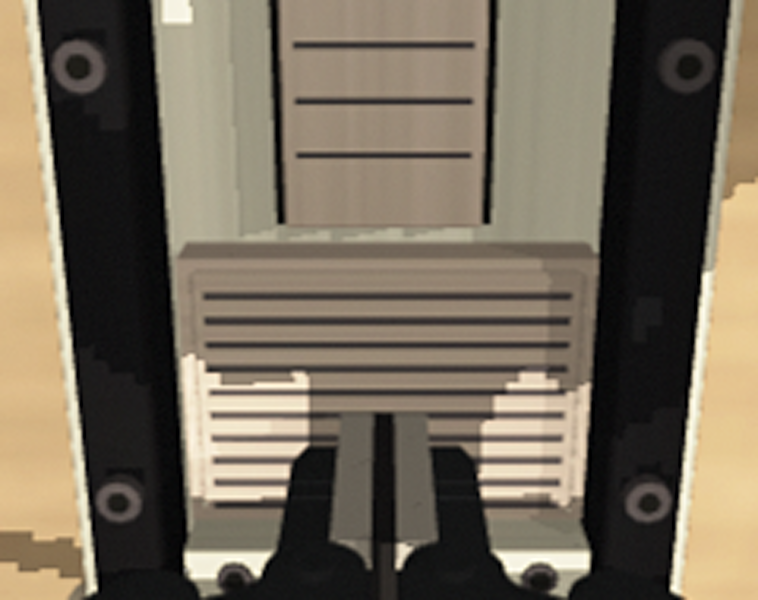

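The plate has snapped up: its bright top edge is at (380,225), with a clear gap to the tail at v≈243. Since friction caused a false stop earlier, I'll ease the press slightly and push a bit more to be sure it is seated.

Request:
servo_tool(deltas=[{"dx": 1,"dy": 0,"dz": 1,"rx": 0,"ry": 0,"rz": 0,"fingers": 1},{"dx": 1,"dy": 0,"dz": 0.5,"rx": 0,"ry": 0,"rz": 0,"fingers": 1},{"dx": 1,"dy": 0,"dz": 0,"rx": 0,"ry": 0,"rz": 0,"fingers": 1},{"dx": 0,"dy": 0,"dz": 0,"rx": 0,"ry": 0,"rz": 0,"fingers": 1}])

```text
clock: 10.45
tcp_pos: [0.6046, 0.0273, 0.0946]
orientation: [-0.009, 0.002, 1.0, -0.0]
wrist_force: [-27.2, -1.1, 27.0]
finger_gap: -0.0002
```

Request:
servo_tool(deltas=[{"dx": 0.5,"dy": 0,"dz": 0.7,"rx": 0,"ry": 0,"rz": 0,"fingers": 1},{"dx": 0.5,"dy": 0,"dz": 0.5,"rx": 0,"ry": 0,"rz": 0,"fingers": 1},{"dx": 0,"dy": 0,"dz": 0,"rx": 0,"ry": 0,"rz": 0,"fingers": 1}])

```text
clock: 10.75
tcp_pos: [0.6047, 0.0273, 0.0946]
orientation: [-0.011, 0.002, 1.0, -0.0]
wrist_force: [-27.6, -1.0, 22.2]
finger_gap: -0.0001
```

It's firmly seated: Fx is −27.6 N with no advance. Now I'll unload the push before lifting, so the fingers neither drag nor lift the carrier.

Request:
servo_tool(deltas=[{"dx": -3,"dy": 0,"dz": 0,"rx": 0,"ry": 0,"rz": 0,"fingers": 1},{"dx": -3,"dy": 0,"dz": 0,"rx": 0,"ry": 0,"rz": 0,"fingers": 1},{"dx": -2,"dy": 0,"dz": 0,"rx": 0,"ry": 0,"rz": 0,"fingers": 1},{"dx": 0,"dy": 0,"dz": 0,"rx": 0,"ry": 0,"rz": 0,"fingers": 1}])

```text
clock: 11.15
tcp_pos: [0.6035, 0.0272, 0.0947]
orientation: [-0.003, 0.002, 1.0, 0.0]
wrist_force: [-6.9, -0.5, 3.8]
finger_gap: 0.0001
```

Request:
servo_tool(deltas=[{"dx": -1.5,"dy": 0,"dz": 0,"rx": 0,"ry": 0,"rz": 0,"fingers": 1},{"dx": -1,"dy": 0,"dz": 0.5,"rx": 0,"ry": 0,"rz": 0,"fingers": 1},{"dx": -1,"dy": 0,"dz": 1,"rx": 0,"ry": 0,"rz": 0,"fingers": 1},{"dx": -1,"dy": 0,"dz": 3,"rx": 0,"ry": 0,"rz": 0,"fingers": 1},{"dx": -1,"dy": 0,"dz": 8,"rx": 0,"ry": 0,"rz": 0,"fingers": 1},{"dx": 0,"dy": 0,"dz": 15,"rx": 0,"ry": 0,"rz": 0,"fingers": 1},{"dx": 0,"dy": 0,"dz": 30,"rx": 0,"ry": 0,"rz": 0,"fingers": 1},{"dx": 0,"dy": 0,"dz": 40,"rx": 0,"ry": 0,"rz": 0,"fingers": 1}])

```text
clock: 11.95
tcp_pos: [0.601, 0.0271, 0.1936]
orientation: [-0.001, 0.002, 1.0, 0.0]
wrist_force: [1.8, 0.1, 0.3]
finger_gap: -0.0001
```

Request:
servo_tool(deltas=[{"dx": -30,"dy": 35,"dz": 30,"rx": 0,"ry": 0,"rz": 0,"fingers": 1},{"dx": -30,"dy": 40,"dz": 20,"rx": 0,"ry": 0,"rz": 0,"fingers": 1},{"dx": -30,"dy": 40,"dz": 0,"rx": 0,"ry": 0,"rz": 0,"fingers": 1},{"dx": -30,"dy": 40,"dz": 0,"rx": 0,"ry": 0,"rz": 0,"fingers": 1},{"dx": -30,"dy": 40,"dz": 0,"rx": 0,"ry": 0,"rz": 0,"fingers": 1},{"dx": -30,"dy": 40,"dz": 0,"rx": 0,"ry": 0,"rz": 0,"fingers": 1},{"dx": 0,"dy": 35,"dz": 0,"rx": 0,"ry": 0,"rz": 0,"fingers": 1},{"dx": 0,"dy": 0,"dz": 0,"rx": 0,"ry": 0,"rz": 0,"fingers": 1}])

```text
clock: 12.75
tcp_pos: [0.4261, 0.2948, 0.2408]
orientation: [0.002, -0.001, 1.0, 0.002]
wrist_force: [-0.2, -1.0, 0.4]
finger_gap: 0.0003
```

```bash
python3 - <<'E'
from h import *
s=env.get_state();print(s['clock'],s['tcp_pos'],s['wrist_force'])
t=read_camera('top')['img'];a=read_camera('scene')['img']
t=cv2.resize(t[88:233,285:415],(430,480),interpolation=cv2.INTER_CUBIC);a=cv2.resize(a[135:255,285:377+0],(368,480),interpolation=cv2.INTER_CUBIC)
cv2.imwrite('pics/p7.png',np.hstack([t,a])[:,:,::-1])
E
```

```text
12.75 [0.42612725 0.29483984 0.24076904] [-0.19521412 -0.95983397  0.39783574]
```

View pics/p7.png

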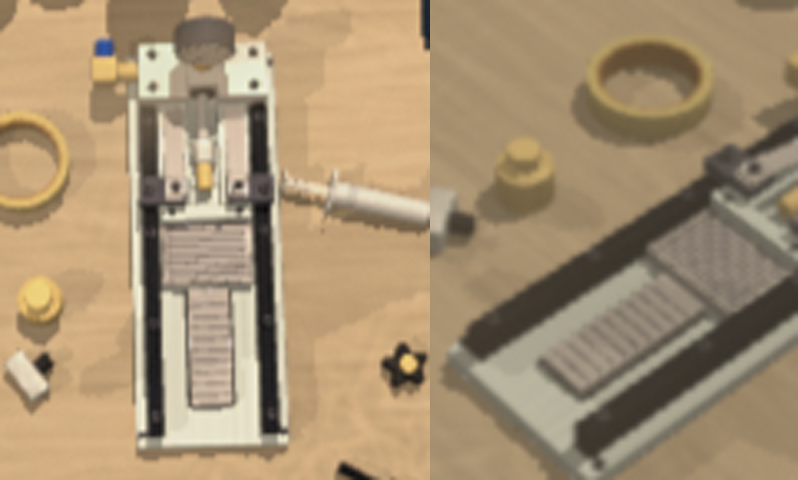

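The final view shows the carrier home with its tail at about (207,285), the plate raised behind it, the nozzle lying in its channel, and the bystanders undisturbed. One numeric check, then I'll hand in.

```bash
python3 - <<'E'
from h import *
d=read_camera('top');k=430/130
for n,v,z in [('step edge (exp 614.6)',220,.030),('pad rear edge (exp ~570.6)',285,.022),('block face (699.6)',98,.044)]:
    print(n,(pix2w(d,285+(207+.5)/k-.5,88+(v+.5)/k-.5,z)*1000).round(1))
job.hand_in()
E
```

```text
step edge (exp 614.6) [612.7  27.1  30. ]
pad rear edge (exp ~570.6) [567.4  28.4  22. ]
block face (699.6) [697.8  24.7  44. ]
the job is handed in; nothing more can be done
```

The nozzle carrier is home against the end block, the sprung plate has snapped up behind it, and the fingers are clear. I handed the job in at about 12.8 s of the 35 s allowed.

- **What I did:** With the fingers shut, I pressed the tail pad down to the track floor with about 28 N. I kept pressing while I pushed the carrier forward under the leaf springs. I took the push off before lifting the fingers away.
- **False stop:** The carrier stuck about 13 mm short of home while the press force rose to about 38 N. It came free when I eased the press. The force had dropped to about 16 N by the end of that move, so the pressing was not fully steady.
- **Final checks:**
    - The carrier stopped hard at the predicted spot, with no further movement at 27.6 N of push.
    - Pictures show the plate up with a gap behind the tail, the nozzle still in its channel, and the nearby bystanders where they were.
    - The last top-camera check put the step edge at 612.7 mm against 614.6 expected, and the rear edge at 567.4 mm against about 570.6. The end-block face also read 1.8 mm short, so relative to the block both edges are within about 1.5 mm of home.

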